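# Clear a strip holder jammed in the bay's chute

### The job

A strip holder has jammed in the covered chute of the strip bay. Lift the paddle to free the latch, swing the cover over and right back until it lies open on its stop, then lift the jammed holder up out of the chute and lay it flat and face up in the catch tray at the chute's foot. Lay it down, do not drop it; leave the cover open and do not disturb the other things on the ledge.

Things in the scene. Friction and masses are not known exactly. Their poses are not given: they have to be found in the camera images.
- cover (a joint): Angle (rad) of the chute's grey steel cover, 113 x 228 x 3 mm, 0.4 kg, about the hinge on the chute's edge away from the robot: 0 shut, 2.7 right back on its stop. The hinge is free but damped (0.09 Nm per rad/s): let go below 1.5 the cover sinks shut, beyond 1.65 it sinks back onto its stop in 1 to 3 s. With the pawl engaged it gives 1 or 2 degrees only.
- cover_hinge (a point): Middle of the cover's hinge line. Axes turn with the cover: y down the slope along the hinge line; shut, x is level across the chute, away from the robot, z square to the cover, up. Opening is a positive turn about y. The cover lies 0 to 113 mm along -x. Right back at 2.7 rad it leans up 25 degrees behind the hinge, clear of the hatch.
- bay: The fixed strip bay: grey cabinet and aluminium chute sloping 15 degrees down along +y to the tray. Origin on the ledge under the hatch's middle; x away from the robot, z up. The chute floor is 75 mm above the origin. Seen square to the floor the chute is 104 mm wide inside, side walls 46 mm high, hatch 104 x 228 mm long, hinge line 48 mm above the floor and 56 mm to +x of the mid-line.
- paddle (a joint): Angle (rad) of the latch's steel paddle handle on the cover's edge nearest the robot: 0 down (held by a light spring, 1 N at its end), 0.65 fully up. Its pivot is parallel to the hinge line; its free end rises, positive about y. The hidden pawl is part of it: from 0.45 rad the cover can swing. A firm pinch tends to hold its tilt: turn the tool with it, or pinch lightly so that it can turn.
- paddle_grip (a point): Middle of the paddle's overhang: a channel 36 mm wide (y), 35 mm long (x), open below, top 7.5 mm above and lower edges 8 mm below this point, 80 mm clear beneath. Pinch its sides from above. Axes move with the paddle; down and shut they are those of cover_hinge. Pivot: 52 mm along x, 2 mm along z. Down and shut, the hinge line is 158 mm along x and -4 mm along z.
- jam_center (a point): Centre of the jammed cream plastic strip holder, lying askew on the chute's sloping floor beneath the cover: 30 mm wide (x), 168 mm long (y), 13 mm high (z, up when face up), 45 g; a shallow channel with raised rims along both long sides and a paper strip in it. Its underside is 6.5 mm below this point.
- jam: The same jammed strip holder; origin at the centre of its underside, same axes.
- tray_floor (a point): Centre of the floor, inside the open grey steel catch tray at the foot of the chute. Outside 150 (x) x 238 (y) mm, walls 3 mm thick and 27 mm high above this floor; z up. The chute's end stands over the rim on the -y side, its hood up to 85 mm above the ledge.
- spare_center (a point): Centre of another strip holder of the same kind lying on the ledge, long axis y: leave it alone.
- ashtray: Squat amber glass ashtray, 104 mm across, 30 mm high; origin at the centre of its underside. Leave it alone.
- stopwatch: Chrome stopwatch lying on its back, 53 mm across, 13 mm thick; origin at the centre of its underside. Leave it alone.
- pencil: Red chinagraph pencil lying on the ledge, 8 mm thick, 170 mm long along y; origin under its middle. Leave it alone.

How it is judged (in metres and radians):
On the way, in this order (a step that is already met when the one before it is completed fails the run):
1. the paddle is lifted far enough to withdraw the pawl (value of joint paddle above 0.2 rad), for 0.05 s.
2. the cover is swung right back (value of joint cover above 2.4 rad), for 0.2 s.
3. the jammed holder is lifted up out of the chute (height (world z) of jam_center above 0.135 m), for 0.1 s.
At the end, for the whole second after the job is handed in: The cover stands open beyond 2.4 rad; the jammed holder lies at rest inside the catch tray, flat on its floor (centre less than 11 mm above the floor) and face up within 5 degrees (value of joint cover above 2.4 rad and x of jam_center in the frame of tray_floor between -0.062 and 0.062 m and y of jam_center in the frame of tray_floor between -0.036 and 0.036 m and z of jam_center in the frame of tray_floor below 0.011 m and angle between jam_center's own z axis and vertical below 0.09 rad and linear speed of jam below 0.02 m/s); the robot touches nothing.
It fails at once if the holder falls or is flung (faster than 0.9 m/s out of the fingers, a drop of about 40 mm) (linear speed of jam above 0.9 m/s and contact force between the fingers and jam below 0.3 N).
It fails at once if another thing on the ledge is moved by more than 20 mm (distance of any of spare_center, ashtray, stopwatch, pencil from where it was at the start of the episode above 0.02 m).
It also fails if it takes over 56 s, if anything falls off the work surface, if the arm or the gripper's body presses on something with over 40 N, if the wrist force passes 120 N, or if a joint passes its speed limit or range.

### The arm

A 6-joint arm with a two-finger parallel gripper is mounted at the origin on the work surface. World frame = base frame: x ahead of the robot, y to its left, z up, the work surface at z = 0. Lengths are in mm, angles in rad, forces in N, time in s.
With the tool pointing down it reaches from about 400 to 925 mm from the base axis. Payload 12.5 kg.
Tool frame: the origin (TCP) lies midway between the tips of the shut fingers; the grasp point (between the pads) lies 19 mm behind it; z points along the fingers, y is the line along which they close (so a half turn about z gives the same grasp; the last joint's range is limited). The gripper opens to 95 mm and grips with 3 to 60 N. Pads are 20 mm wide; open, the fingers measure 119 mm over their backs; the gripper's body (75 mm by 180 mm) begins 59 mm behind the grasp point.
Start: joints at [1.133, 0.491, 1.559, -0, 1.092, -0.106], TCP at [203.575, 590.935, 214.661] pointing down, gripper open.
Joint ranges: [-3.1, 3.1], [-0.84, 2.19], [0.05, 2.79], [-1.13, 4.28], [0.06, 2.93], [-2.69, 2.69]. Speed limits (rad/s): [2.22, 2.22, 2.79, 3.14, 3.14, 3.14].

### API

Orientations are given as [roll, pitch, yaw] about the fixed x, y, z axes, in that order (R = Rz(yaw) Ry(pitch) Rx(roll)).
In Python, from cell import env gives the robot as it stands.
- The arm moves only by the tool arm_command, never from a script. Its argument "targets" is a list of rows, each a list of 5 numbers: the shift along the tool's x, y, z in mm, then the turn about the tool's z in degrees, then the opening, from 0 (shut) to 1 (fully open). In form: [[tx, ty, tz, roll, fingers], ...]. A call has 1 to 5 rows; each row is the pose to reach, as a shift and turn from the pose commanded when the call began, along the tool's axes at that moment; what a row does not reach only later rows make up. A row lasts 1/10 s, in which the tool goes at most 50 mm and 8.59 degrees, less where a joint would pass 70% of its speed; a pose out of reach is approached as far as the arm can. A call with a gripper value outside its range is refused whole. The fingers move at their own pace and stop on an object; the grip force is fixed at half the most. Time passes only in rows, so rows that repeat a pose let the fingers close. It gives the time, the measured TCP pose, the force, the opening and the grip force at its end, in the units of the state.
- env.state(): the state, without advancing time (a new reading comes with each control period).
- env.read_camera(name): name is "scene" or "top" or "wrist"; returns a dict with "frame" (420x560x3 uint8, red, green, blue), "vertical_fov" (degrees; the focal length in pixels is half the picture's height over the tangent of half this angle, whatever the lens; pixels are square), "cx", "cy" (the principal point, pixels), "world_from_camera" (4x4, takes a point from camera to world coordinates); the wrist camera has in their place "hand_eye" (4x4, takes a point from camera to tool coordinates, whose origin is the TCP and whose axes are the flange's). Camera axes: x right, y down, z forward; pixel columns grow to the right and rows downward; lengths in mm; the calibration is good to about 2 mm. A picture is of the moment at which its call begins: read the wrist's pose just before it. There is no depth.
- env.job_done(): hands the job in; it is judged then, once.
The state is a dict: "t": time; "joints": joint angles; "qvel": joint speeds; "tau": joint torques, N m; "eef_pos": TCP position; "tcp_rot": TCP orientation; "ft_force": force on the tool from outside, world axes, zero at the start; "moment": the same for the moment, N m; "opening": opening from 0.0 (shut) to 1.0 (fully open); "grip_force": force on a finger pad.
Only numpy, scipy, OpenCV 4.12 (cv2) and the standard library are available. Lean on these libraries where they do the work, as an engineer would, in place of code of your own. Each camera call takes 0.05 s, during which the arm holds its last target. There are 200 camera calls.

## Working session

There is one attempt and no reset: what is moved stays moved. The work goes in short steps, Python scripts to look and compute and a tool call to move; the robot and the scene stay as the last step left them, time stands still between calls to the robot, and variables do not carry over. Pictures are saved under pics/ and viewed, at most 10 in all, crops included, and the job is handed in when it is done.

Besides the shell and the picture viewer there is one more tool, called after "Request:" as name(argument=value, ...), one argument or row to a line, values as JSON. arm_command: Moves the arm, as the interface text tells. Its arguments: {"type":"object","properties":{"targets":{"type":"array","items":{"type":"array","items":{"type":"number"}}}},"required":["targets"]}

```bash
mkdir -p pics; ls; python3 - <<'E'
from cell import env
import cv2,numpy as np
print(env.state())
for n in("scene","top","wrist"):
    c=env.read_camera(n); cv2.imwrite(f"pics/{n}0.png",c["frame"][:,:,::-1])
    print(n,{k:(np.round(v,3).tolist() if k!='x' else 0) for k,v in c.items() if k!="frame"})
a=[cv2.imread(f"pics/{n}0.png") for n in("scene","top")]
E
```

```text
pics
{'t': 0.0, 'joints': array([ 1.13343064e+00,  4.91549922e-01,  1.55944905e+00, -4.94281538e-05,
        1.09168054e+00, -1.05624370e-01]), 'qvel': array([-0.00125294,  0.00050577,  0.00093098,  0.00067046, -0.00081583,
       -0.00157733]), 'tau': array([-1.93112348e-03, -6.12635136e+01, -2.58178157e+01,  6.91656070e-02,
        4.82964842e-02, -8.96650067e-05]), 'eef_pos': array([203.45821292, 590.70280629, 214.06787058]), 'tcp_rot': array([-3.14050723e+00, -7.09916079e-05,  2.80987411e+00]), 'ft_force': array([-0.07777331, -0.07328405,  0.75384486]), 'moment': array([ 0.02715797,  0.03509215, -0.00828062]), 'grip_force': 0.0, 'opening': 0.9972676166710007}
scene {'vertical_fov': 52.155, 'cx': 275.157, 'cy': 210.083, 'world_from_camera': [[-0.71, 0.378, -0.595, 1081.885], [0.705, 0.386, -0.596, 719.643], [0.004, -0.842, -0.54, 646.306], [0.0, 0.0, 0.0, 1.0]]}
top {'vertical_fov': 49.06, 'cx': 271.375, 'cy': 206.089, 'world_from_camera': [[0.017, -0.989, 0.148, 372.84], [-1.0, -0.018, -0.004, 136.011], [0.007, -0.148, -0.989, 993.846], [0.0, 0.0, 0.0, 1.0]]}
wrist {'vertical_fov': 65.732, 'cx': 277.574, 'cy': 207.771, 'hand_eye': [[0.0, -0.969, -0.249, 69.877], [1.0, 0.0, 0.0, -0.133], [-0.0, -0.249, 0.969, -170.988], [0.0, 0.0, 0.0, 1.0]]}
```

View pics/scene0.png

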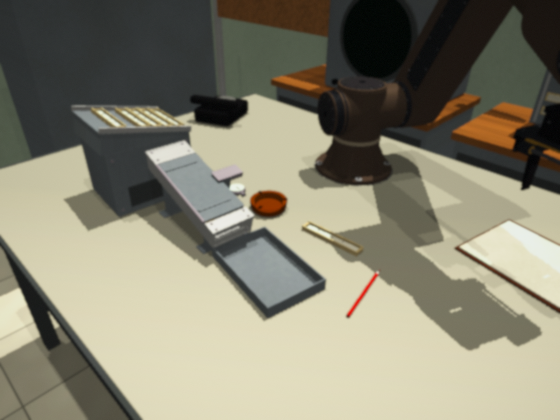

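View pics/top0.png

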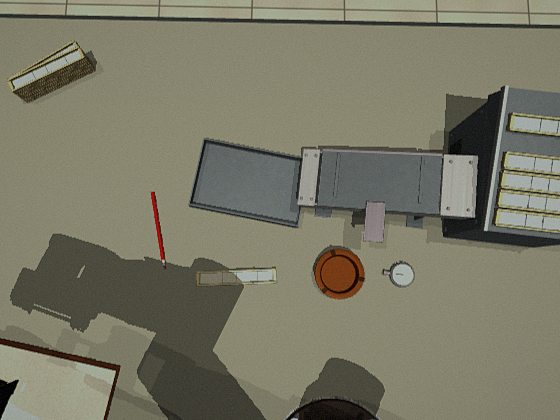

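The scene view shows the bay, with the pink paddle at (228,173) and the tray at (270,270). In the top view the paddle is at about (374,222), its free end down at row 243. The tray corners are at (205,139), (190,206) and (298,226).

```bash
cat > h.py <<'E'
import cv2,numpy as np
from cell import env
from scipy.spatial.transform import Rotation as Ro
def cam(n,save=None):
    s=env.state(); c=env.read_camera(n)
    if n=="wrist":
        T=np.eye(4);T[:3,:3]=Ro.from_euler('xyz',s['tcp_rot']).as_matrix();T[:3,3]=s['eef_pos']
        c['world_from_camera']=T@c['hand_eye']
    c['f']=210/np.tan(np.radians(c['vertical_fov'])/2)
    if save: cv2.imwrite(save,c['frame'][:,:,::-1])
    return c
def ray(c,p):
    M=np.array(c['world_from_camera']);d=M[:3,:3]@[(p[0]-c['cx'])/c['f'],(p[1]-c['cy'])/c['f'],1]
    return M[:3,3],d/np.linalg.norm(d)
def onz(c,p,z):
    o,d=ray(c,p);return o+d*(z-o[2])/d[2]
def onplane(c,p,p0,n):
    o,d=ray(c,p);return o+d*(np.dot(np.subtract(p0,o),n)/np.dot(d,n))
def tri(c1,p1,c2,p2):
    o,d=ray(c1,p1);q,e=ray(c2,p2)
    t=np.linalg.lstsq(np.c_[d,-e],q-o,rcond=None)[0]
    a,b=o+d*t[0],q+e*t[1];return (a+b)/2,np.linalg.norm(a-b)
def totool(v):   # world vector -> tool axes
    return Ro.from_euler('xyz',env.state()['tcp_rot']).inv().apply(v)
E
python3 - <<'E'
from h import *
T=cam("top");S=cam("scene")
def pink(c,roi):
    x0,y0,x1,y1=roi;im=c['frame'].astype(int);m=np.zeros(im.shape[:2],np.uint8)
    r=im[y0:y1,x0:x1];m[y0:y1,x0:x1]=((r[...,0]-r[...,1]>8)&(r[...,2]-r[...,1]>2)&(r.sum(2)>200))*255
    cs=max(cv2.findContours(m,0,2)[0],key=cv2.contourArea);print(cv2.contourArea(cs));R=cv2.minAreaRect(cs);return cv2.boxPoints(R),cs
b,_=pink(T,(340,180,410,260));print(b)
for z in(120,):print([onz(T,p,z).round(0).tolist() for p in b])
b2,_=pink(S,(195,150,260,200));print(b2)
m=b.mean(0);m2=b2.mean(0);print("ctr",tri(T,m,S,m2))
for p in [(205,139),(190,206),(298,226)]:print("tray",onz(T,p,30).round(0))
for p in [(318,150),(443,156)]:print("hinge",onz(T,p,121).round(0))
print(T['frame'][225,374])
E
```

```text
0.5
[[378.  240. ]
 [378.5 239.5]
 [379.5 240.5]
 [379.  241. ]]
[[442.0, -72.0, 120.0], [443.0, -73.0, 120.0], [441.0, -75.0, 120.0], [440.0, -74.0, 120.0]]
0.0
[[220. 178.]
 [220. 178.]
 [219. 178.]
 [219. 178.]]
ctr (array([456.91536837, -93.09590812,  91.8091957 ]), np.float64(36.646756232612645))
tray [661. 278.  30.]
tray [514. 304.  30.]
tray [475.  75.  30.]
hinge [616.  43. 121.]
hinge [ 608. -201.  121.]
[136 125 124]
```

Request:
arm_command(
  targets=[
    [-40,-45,-20,0,1],
    [-75,-85,-40,0,1],
    [-110,-125,-60,0,1],
    [-140,-160,-75,0,1],
    [-160,-182,-86,0,1],
  ],
)

```text
t: 0.75
eef_pos: [293.1, 371.2, 298.8]
tcp_rot: [3.142, 0.0, 2.81]
ft_force: [0.9, -0.8, 1.7]
opening: 1.001
grip_force: 0.0
```

Request:
arm_command(
  targets=[
    [-32,-36,0,0,1],
    [-64,-72,0,0,1],
    [-96,-108,0,0,1],
    [-128,-144,0,0,1],
    [-155,-176,0,0,1],
  ],
)

```text
t: 1.25
eef_pos: [382.6, 154.0, 298.4]
tcp_rot: [3.141, 0.001, 2.809]
ft_force: [0.5, 0.1, 1.2]
opening: 1.0
grip_force: 0.0
```

Request:
arm_command(
  targets=[
    [-32,-36,0,-4,1],
    [-64,-72,0,-8,1],
    [-96,-108,0,-12,1],
    [-128,-144,0,-16,1],
    [-152,-175,0,-17,1],
  ],
)

```text
t: 1.75
eef_pos: [469.5, -61.4, 298.2]
tcp_rot: [-3.142, 0.0, 3.108]
ft_force: [0.8, 1.1, 0.2]
opening: 1.004
grip_force: 0.0
```

```bash
python3 - <<'E'
from h import *
s=env.state();print(s['t'],s['eef_pos'],s['tcp_rot'])
cam("wrist","pics/w1.png")
E
```

```text
1.75 [469.49106018 -61.36543807 298.20444867] [-3.14155981e+00  3.25146019e-04  3.10810011e+00]
```

View pics/w1.png

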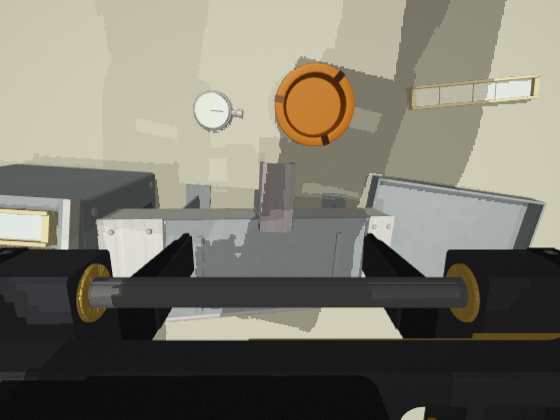

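The wrist view shows the paddle: its free end runs (261,163)–(297,163) and its inner end is at about row 230. The ashtray and stopwatch lie beyond it, and the tray is on the right.

```bash
python3 - <<'E'
from h import *
W=cam("wrist");T=cam("top")
for a,b in [((279,163),(373.5,242.5)),((277,230.5),(375,202))]:print(tri(W,a,T,b))
for p in [(261,163),(297,163),(260,230),(293,231)]:print(onz(W,p,127).round(1))
for p in [(365,243),(383,243),(366,202),(385,202)]:print('T',onz(T,p,127).round(1))
# near top edge of chute (robot-side)
for p in [(105,210),(390,210)]:print('edge',onz(W,p,120).round(1))
# plane of cover edges in the top image: hinge, slope 15deg plane through z~121 at y~-75
n=[0,np.sin(.262),np.cos(.262)]
for p in [(318,150),(443,156)]:print("hinge",onplane(T,p,(530,-75,123),n).round(0))
im=T['frame'][120:260,290:490,::-1];w=W['frame'][140:340,80:420,::-1]
cv2.imwrite("pics/t2.png",cv2.resize(im,None,fx=4,fy=4,interpolation=2))
E
```

```text
(array([438.68645791, -62.27736676, 125.37201417]), np.float64(4.356488222781876))
(array([515.07127542, -66.83443077, 124.1963583 ]), np.float64(1.9990341899442303))
[440.  -81.5 127. ]
[441.3 -43.8 127. ]
[513.8 -86.2 127. ]
[516.2 -49.7 127. ]
T [435.2 -45.4 127. ]
T [435.8 -79.4 127. ]
T [513.5 -48.3 127. ]
T [514.2 -84.7 127. ]
edge [ 486.8 -257.6  120. ]
edge [497.7  58.7 120. ]
hinge [624.  40.  92.]
hinge [ 600. -189.  154.]
```

View pics/t2.png

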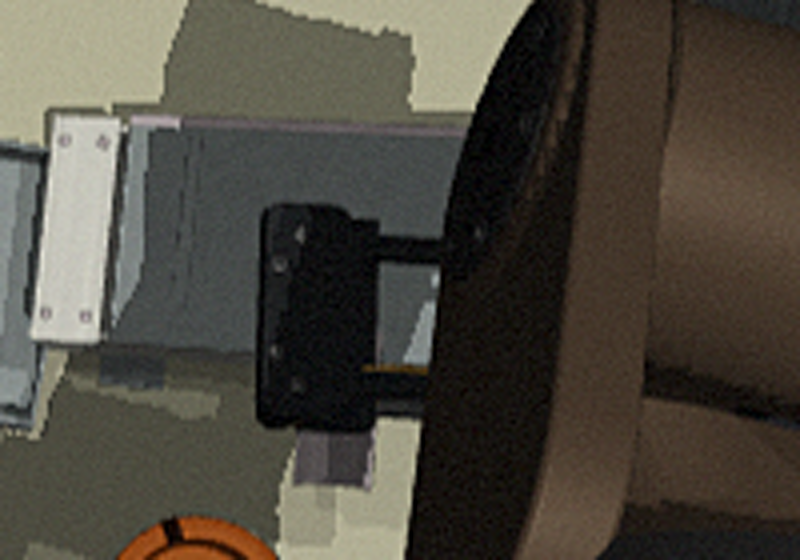

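The top crop is partly blocked by the arm. The paddle's free end and the chute edge match the earlier positions: grip at about (456,-64,120), bay yaw about -5°.

Request:
arm_command(
  targets=[
    [5,-1,50,1,1],
    [10,-2,100,2,1],
    [13,-3,140,3,0.8],
    [13,-3,170,3,0.7],
    [13,-3,186,3,0.65],
  ],
)

```text
t: 2.4
eef_pos: [454.5, -60.0, 110.2]
tcp_rot: [3.141, -0.003, 3.055]
ft_force: [0.7, -0.0, 0.0]
opening: 0.801
grip_force: 0.0
```

Request:
arm_command(
  targets=[
    [0,0,10,0,0.55],
    [0,0,11,0,0.45],
    [0,0,11,0,0.42],
    [0,0,11,0,0.4],
    [0,0,11,0,0.38],
  ],
)

```text
t: 2.9
eef_pos: [456.1, -61.5, 102.0]
tcp_rot: [-3.141, 0.002, 3.054]
ft_force: [-0.5, -2.6, 0.8]
opening: 0.405
grip_force: 3.3
```

```bash
python3 - <<'E'
from h import *
s=env.state();print(s['t'],s['eef_pos'],s['tcp_rot'],s['opening'],s['grip_force'])
cam("wrist","pics/w3.png")
E
```

```text
2.9 [456.14200168 -61.4686993  102.01449022] [-3.14134345e+00  1.61793550e-03  3.05418825e+00] 0.40507106518359354 3.2505088881589472
```

View pics/w3.png

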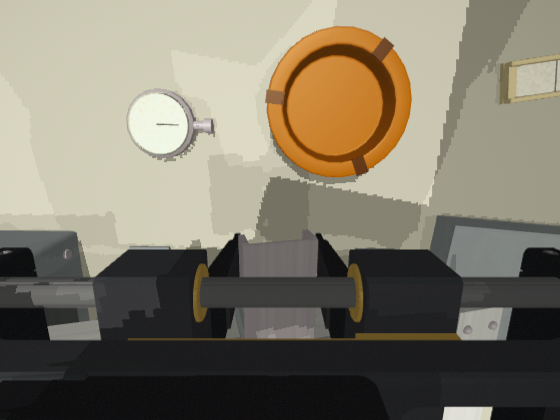

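The paddle is pinched between the fingers at about (280,280), and nothing else is touched. I'll firm the pinch slightly and lift it along its arc.

Request:
arm_command(
  targets=[
    [0,0,0,0,0.3],
    [0,0,0,0,0.3],
    [-2,4,-15,0,0.3],
    [-4,6,-22,0,0.3],
    [-8,8,-29,0,0.3],
  ],
)

```text
t: 3.45
eef_pos: [461.9, -54.9, 129.7]
tcp_rot: [-3.141, -0.006, 3.053]
ft_force: [-19.7, -18.2, 1.2]
opening: 0.404
grip_force: 31.5
```

```bash
python3 - <<'E'
import numpy as np
r=153.7
for th in np.arange(0,1.96,.15):
    A=np.radians(12.7)+th;u=-r*np.cos(A);w=r*np.sin(A)
    print(round(th,2),np.round([-(u+150),.259*(w-33.7),-.966*(w-33.7)],1))
E
```

```text
0.0 [-0.1  0.  -0.1]
0.15 [ -6.8   5.7 -21.4]
0.3 [-16.7  11.1 -41.4]
0.45 [-29.7  16.  -59.8]
0.6 [-45.3  20.4 -76.2]
0.75 [-63.3  24.1 -90.1]
0.9 [ -83.3   27.1 -101.2]
1.05 [-104.7   29.3 -109.3]
1.2 [-127.2   30.6 -114.3]
1.35 [-150.1   31.1 -115.9]
1.5 [-173.1   30.6 -114.2]
1.65 [-195.5   29.3 -109.3]
1.8 [-217.    27.1 -101.1]
1.95 [-236.9   24.1  -89.9]
```

Request:
arm_command(
  targets=[
    [2,-2,0,0,0.39],
    [2,-2,0,0,0.39],
    [2,-2,0,0,0.39],
  ],
)

```text
t: 3.75
eef_pos: [461.4, -55.6, 130.1]
tcp_rot: [3.141, -0.002, 3.053]
ft_force: [-5.0, 3.8, 4.3]
opening: 0.398
grip_force: 30.0
```

Request:
arm_command(
  targets=[
    [-4,4,-14,0,0.39],
    [-7,6,-21,0,0.39],
    [-12,8,-32,0,0.39],
    [-17,11,-41,0,0.39],
    [-17,11,-41,0,0.39],
  ],
)

```text
t: 4.25
eef_pos: [476.3, -46.5, 170.9]
tcp_rot: [-3.141, -0.01, 3.053]
ft_force: [-20.9, -7.1, 5.8]
opening: 0.408
grip_force: 54.6
```

```bash
python3 - <<'E'
from h import *
S=cam("scene");cv2.imwrite("pics/s4.png",cv2.resize(S['frame'][70:290,90:390,::-1],None,fx=2.6,fy=2.6))
E
```

```text
(no output)
```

View pics/s4.png

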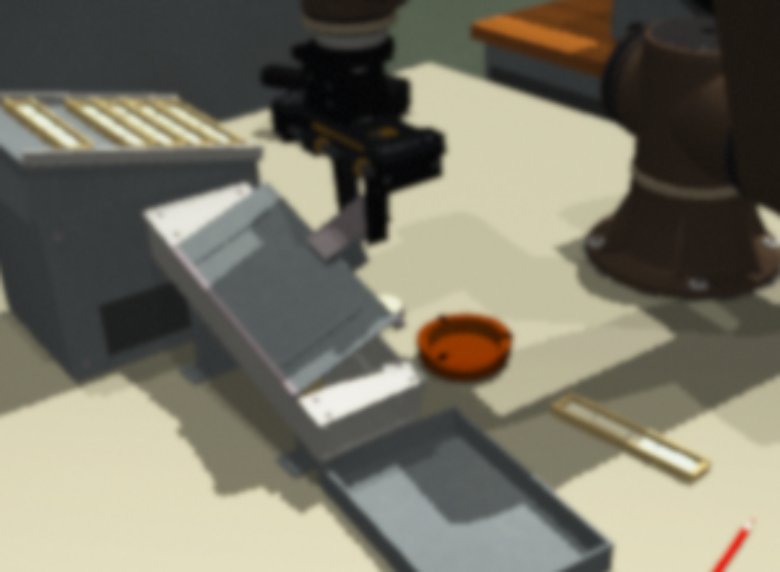

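The cover is open about 0.3 rad with the paddle held at crop (340,230), so the swing is working.

Request:
arm_command(
  targets=[
    [-6,2,-9,0,0.39],
    [-13,5,-18,0,0.39],
    [-21,7,-27,0,0.39],
    [-29,9,-35,0,0.39],
    [-38,11,-42,0,0.39],
  ],
)

```text
t: 4.8
eef_pos: [514.3, -38.4, 212.8]
tcp_rot: [3.141, -0.012, 3.052]
ft_force: [-28.2, 0.3, 16.9]
opening: 0.416
grip_force: 163.9
```

Request:
arm_command(
  targets=[
    [-9,2,-7,0,0.39],
    [-19,4,-13,0,0.39],
    [-29,5,-18,0,0.39],
    [-39,6,-22,0,0.39],
    [-50,7,-26,0,0.39],
  ],
)

```text
t: 5.3
eef_pos: [566.9, -36.7, 241.1]
tcp_rot: [-3.141, -0.005, 3.05]
ft_force: [-18.0, -5.8, 22.2]
opening: 0.41
grip_force: 152.2
```

Request:
arm_command(
  targets=[
    [-11,1,-6,0,0.41],
    [-22,1,-9,0,0.41],
    [-34,2,-11,0,0.41],
    [-45,2,-12,0,0.41],
    [-57,2,-11,0,0.41],
  ],
)

```text
t: 5.8
eef_pos: [626.0, -37.8, 252.1]
tcp_rot: [3.139, -0.001, 3.052]
ft_force: [-7.2, 11.4, 21.7]
opening: 0.451
grip_force: 165.1
```

Request:
arm_command(
  targets=[
    [-11,-1,1,0,0.41],
    [-23,-1,3,0,0.41],
    [-34,-2,6,0,0.41],
    [-45,-3,10,0,0.41],
    [-55,-4,14,0,0.41],
  ],
)

```text
t: 6.3
eef_pos: [681.7, -47.1, 238.6]
tcp_rot: [3.141, 0.003, 3.053]
ft_force: [-2.2, 6.1, 16.9]
opening: 0.439
grip_force: 177.2
```

```bash
python3 - <<'E'
from h import *
S=cam("scene");cv2.imwrite("pics/s5.png",cv2.resize(S['frame'][70:290,90:390,::-1],None,fx=2,fy=2))
E
```

```text
(no output)
```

View pics/s5.png

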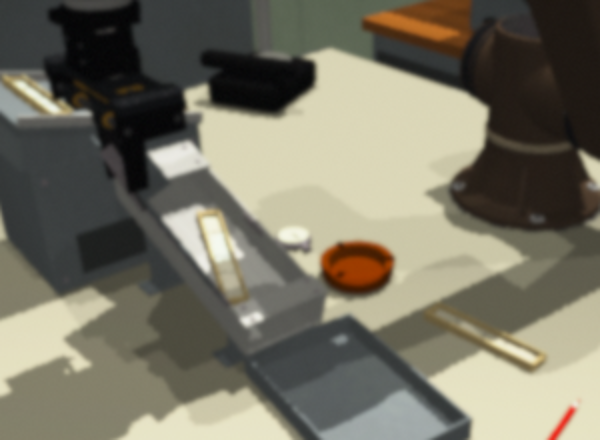

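The cover is past vertical and the holder is visible in the chute. Release and rise.

Request:
arm_command(
  targets=[
    [0,0,0,0,0.6],
    [0,0,0,0,0.8],
    [0,0,0,0,0.8],
    [0,0,-20,0,0.8],
    [0,0,-50,0,0.8],
  ],
)

```text
t: 6.85
eef_pos: [677.7, -42.2, 278.5]
tcp_rot: [3.134, -0.017, 3.058]
ft_force: [1.1, -1.4, 0.4]
opening: 0.763
grip_force: 0.0
```

Request:
arm_command(
  targets=[
    [35,0,-20,0,0.8],
    [70,0,-40,0,0.8],
    [100,0,-50,0,0.8],
    [130,0,-50,0,0.8],
    [160,0,-50,0,0.8],
  ],
)

```text
t: 7.35
eef_pos: [520.3, -33.9, 336.3]
tcp_rot: [-3.142, 0.001, 3.054]
ft_force: [-0.3, -0.4, -0.2]
opening: 0.803
grip_force: 0.0
```

Request:
arm_command(
  targets=[
    [40,0,0,0,0.7],
    [50,0,0,0,0.7],
    [50,0,0,0,0.7],
    [50,0,0,0,0.55],
    [50,0,0,0,0.55],
  ],
)

```text
t: 7.85
eef_pos: [472.7, -29.9, 335.9]
tcp_rot: [3.141, -0.0, 3.054]
ft_force: [0.8, 0.6, 0.2]
opening: 0.59
grip_force: 0.0
```

```bash
python3 - <<'E'
from h import *
s=env.state();print(s['t'],s['eef_pos'],s['tcp_rot'])
W=cam("wrist","pics/w6.png");T=cam("top","pics/t6.png");S=cam("scene","pics/s6.png")
cv2.imwrite("pics/m6.png",np.hstack([cv2.resize(W['frame'][120:,:,::-1],(560,300)),cv2.resize(S['frame'][90:310,130:300,::-1],(232,300))]))
E
```

```text
7.85 [472.7347922  -29.88770776 335.91134408] [ 3.14149093e+00 -1.08400316e-04  3.05416778e+00]
```

View pics/m6.png

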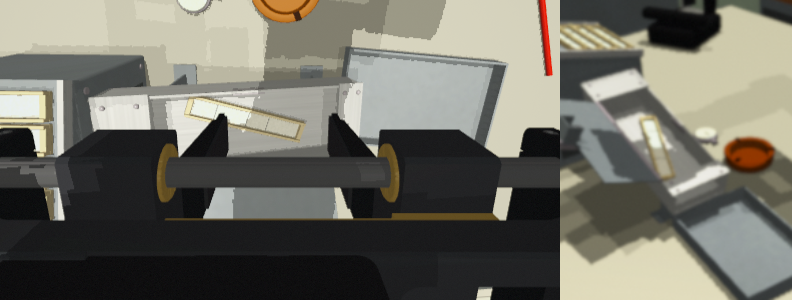

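The right inset shows the cover lying right back. The wrist view shows the holder askew, with corners at about (187,218), (302,245), (299,260) and (185,232) in full-frame pixels.

```bash
cat >> h.py <<'E'
def holder(c,roi,k=9):
    x0,y0,x1,y1=roi;hsv=cv2.cvtColor(c['frame'],cv2.COLOR_RGB2HSV)
    m=cv2.inRange(hsv,(15,70,90),(35,255,255));q=np.zeros_like(m);q[y0:y1,x0:x1]=m[y0:y1,x0:x1]
    q=cv2.morphologyEx(q,cv2.MORPH_CLOSE,np.ones((k,k),np.uint8))
    cs=max(cv2.findContours(q,0,2)[0],key=cv2.contourArea);R=cv2.minAreaRect(cs);return R,cv2.boxPoints(R)
E
python3 - <<'E'
from h import *
W=cam("wrist");S=cam("scene");T=cam("top")
R,b=holder(W,(165,205,315,275));print(R)
Rs,bs=holder(S,(185,165,220,235),5);print(Rs)
try:
  Rt,bt=holder(T,(310,145,450,220),5);print("top",Rt)
  print("tri WT",tri(W,R[0],T,Rt[0]))
except Exception as e:print(e)
print("tri WS",tri(W,R[0],S,Rs[0]))
be=np.radians(-5);n=[-np.sin(be)*np.sin(.262),np.cos(be)*np.sin(.262),np.cos(.262)]
P0=np.array([557,-82,75])+np.array(n)*13
Q=[onplane(W,p,P0,n) for p in b];print(np.round(Q,1),np.round(np.mean(Q,0),1))
for i in range(4):d=Q[(i+1)%4]-Q[i];print(np.linalg.norm(d).round(1),np.degrees(np.arctan2(d[1],d[0])).round(1))
E
```

```text
((244.6846923828125, 238.64019775390625), (118.10714721679688, 22.455142974853516), 14.264512062072754)
((209.36138916015625, 210.38613891601562), (8.95533561706543, 21.990324020385742), 5.710592269897461)
top ((440.0, 157.5), (25.0, 18.0), 90.0)
tri WT (array([469.38659003, -47.84174319, 454.57129319]), np.float64(95.99177079588098))
tri WS (array([550.88112225, -75.17764094,  48.16278822]), np.float64(31.73089937911156))
[[ 530.  -155.2  108.6]
 [ 502.4 -144.3  106.4]
 [ 569.8    1.    66. ]
 [ 601.9   -9.4   68. ]] [551.  -77.   87.3]
29.8 158.5
165.2 65.1
33.8 -17.9
167.5 -116.2
```

Request:
arm_command(
  targets=[
    [-20,-10,30,8,0.6],
    [-40,-20,60,16,0.6],
    [-60,-31,90,24,0.6],
    [-75,-38,120,32,0.6],
    [-82,-42,140,40,0.6],
  ],
)

```text
t: 8.65
eef_pos: [550.2, -79.3, 193.8]
tcp_rot: [-3.141, -0.002, 2.35]
ft_force: [1.4, -0.4, -0.8]
opening: 0.6
grip_force: 0.0
```

Request:
arm_command(
  targets=[
    [0,0,0,8,0.6],
    [0,0,0,16,0.6],
    [0,0,0,24,0.6],
    [0,0,0,32,0.6],
    [0,0,0,40,0.6],
  ],
)

```text
t: 9.15
eef_pos: [549.8, -78.7, 196.0]
tcp_rot: [-3.141, -0.0, 1.652]
ft_force: [-0.9, 0.3, 0.2]
opening: 0.599
grip_force: 0.0
```

Request:
arm_command(
  targets=[
    [0,0,0,8,0.6],
    [0,0,0,16,0.6],
    [0,0,0,24,0.6],
    [0,0,0,30,0.6],
    [0,0,0,30,0.6],
  ],
)

```text
t: 9.65
eef_pos: [549.8, -78.7, 196.1]
tcp_rot: [-3.141, -0.0, 1.133]
ft_force: [0.5, 0.7, -0.4]
opening: 0.6
grip_force: 0.0
```

```bash
python3 - <<'E'
from h import *
s=env.state();print(s['t'],s['eef_pos'],s['tcp_rot'],s['joints'])
W=cam("wrist","pics/w7.png")
E
```

```text
9.65 [549.77903007 -78.71605148 196.07609181] [-3.14148995e+00 -7.58832314e-05  1.13280739e+00] [-2.61193342e-01  4.12846948e-01  1.75356311e+00  1.12053839e-04
  9.75270359e-01  1.76732732e-01]
```

View pics/w7.png

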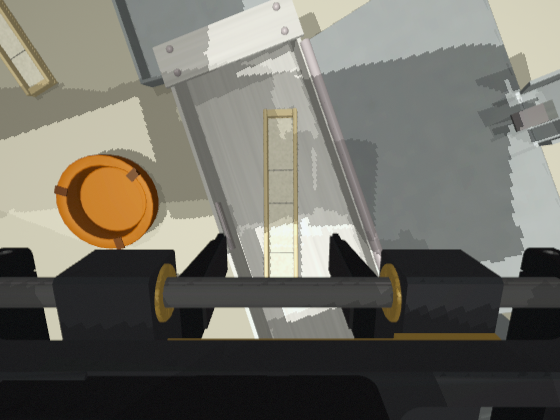

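The wrist view shows the holder parallel to the tool's x axis, with its rims at columns 264 and 297 and its lower end at row 108. That is about 2 mm off laterally, so descend.

Request:
arm_command(
  targets=[
    [0,2,40,0,0.6],
    [0,2,75,0,0.6],
    [0,2,95,0,0.6],
    [0,2,106,0,0.6],
    [0,2,112,0,0.6],
  ],
)

```text
t: 10.2
eef_pos: [551.4, -79.5, 83.5]
tcp_rot: [-3.141, 0.0, 1.136]
ft_force: [0.4, 0.6, -0.3]
opening: 0.598
grip_force: 0.0
```

Request:
arm_command(
  targets=[
    [0,0,2,0,0.6],
    [0,0,4,0,0.6],
    [0,0,4,0,0.6],
  ],
)

```text
t: 10.5
eef_pos: [551.7, -79.6, 80.8]
tcp_rot: [3.141, -0.0, 1.135]
ft_force: [-0.4, -0.1, 0.8]
opening: 0.601
grip_force: 0.0
```

Request:
arm_command(
  targets=[
    [0,0,1.5,0,0.5],
    [0,0,1.5,0,0.4],
    [0,0,1.5,0,0.25],
    [0,0,1.5,0,0.25],
    [0,0,1.5,0,0.25],
  ],
)

```text
t: 11.0
eef_pos: [551.5, -79.5, 78.8]
tcp_rot: [3.142, -0.0, 1.134]
ft_force: [-0.9, 0.9, 2.6]
opening: 0.312
grip_force: 29.9
```

Request:
arm_command(
  targets=[
    [0,0,-8,0,0.25],
    [0,0,-20,0,0.25],
    [0,0,-40,0,0.25],
    [0,0,-60,0,0.25],
    [0,0,-80,0,0.25],
  ],
)

```text
t: 11.5
eef_pos: [551.5, -79.5, 160.5]
tcp_rot: [3.141, -0.0, 1.134]
ft_force: [0.4, 0.1, -0.3]
opening: 0.31
grip_force: 29.9
```

Request:
arm_command(
  targets=[
    [0,0,-10,0,0.25],
    [0,0,-20,0,0.25],
    [0,0,-20,0,0.25],
  ],
)

```text
t: 11.8
eef_pos: [551.8, -79.6, 179.8]
tcp_rot: [3.14, -0.0, 1.134]
ft_force: [-0.5, 0.2, 0.5]
opening: 0.313
grip_force: 29.9
```

```bash
python3 - <<'E'
from h import *
s=env.state();print(s['t'],s['eef_pos'],s['tcp_rot'],s['opening'],s['grip_force'])
W=cam("wrist","pics/w8.png");S=cam("scene","pics/s8.png");T=cam("top","pics/t8.png")
cv2.imwrite("pics/m8.png",np.hstack([W['frame'][:300,100:460,::-1],cv2.resize(S['frame'][110:310,150:400,::-1],(375,300))]))
# tray corners on rim plane z=30 (outside 150x238)
g=[onz(T,p,30)[:2] for p in [(205,139),(190,206),(298,226)]]
y=(g[1]-g[2]);y/=np.linalg.norm(y);x=np.array([y[1],-y[0]]);print("yaw",np.degrees(np.arctan2(y[1],y[0])), "ctr",(g[0]+g[2])/2)
E
```

```text
11.8 [551.78823777 -79.62296816 179.83669375] [ 3.13985951e+00 -3.71009605e-04  1.13433973e+00] 0.3128310491062971 29.923854562221095
yaw 80.47649898282926 ctr [568.14585496 176.4774872 ]
```

View pics/m8.png

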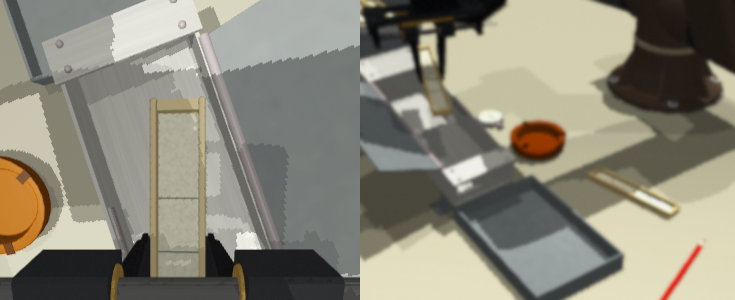

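The left part shows the holder firmly in the fingers, with its lower end at full-frame row ~98. The right part shows it clear above the chute.

```bash
python3 - <<'E'
from h import *
W=cam("wrist");s=env.state();p=np.array(s['eef_pos']);ps=s['tcp_rot'][2]
o,d=ray(W,(278,98));a=np.radians(13.4)
l=np.array([np.cos(ps)*np.cos(a),np.sin(ps)*np.cos(a),-np.sin(a)])
q=p+[0,0,9.]
t=np.linalg.lstsq(np.c_[l,-d],o-q,rcond=None)[0];print("dist to lower end",t[0],"gap",np.linalg.norm(q+l*t[0]-o-d*t[1]))
E
```

```text
dist to lower end 85.38040893775256 gap 0.08861762596389175
```

Request:
arm_command(
  targets=[
    [30,-12,0,0,0.25],
    [65,-25,0,0,0.25],
    [100,-38,0,0,0.25],
    [135,-52,0,0,0.25],
    [170,-65,0,0,0.25],
  ],
)

```text
t: 12.5
eef_pos: [564.1, 103.5, 178.0]
tcp_rot: [-3.14, 0.001, 1.134]
ft_force: [0.0, -0.2, -0.4]
opening: 0.315
grip_force: 29.9
```

Request:
arm_command(
  targets=[
    [30,-12,0,-4,0.25],
    [55,-22,0,-8,0.25],
    [70,-28,0,-12,0.25],
    [78,-31,0,-15.5,0.25],
    [78,-31,0,-15.5,0.25],
  ],
)

```text
t: 13.0
eef_pos: [569.0, 186.8, 177.8]
tcp_rot: [-3.14, 0.0, 1.407]
ft_force: [0.1, -0.5, -0.5]
opening: 0.315
grip_force: 29.9
```

Request:
arm_command(
  targets=[
    [0,0,30,0,0.25],
    [0,0,65,0,0.25],
    [0,0,100,0,0.25],
    [0,0,125,0,0.25],
    [0,0,140,0,0.25],
  ],
)

```text
t: 13.5
eef_pos: [568.5, 185.0, 36.4]
tcp_rot: [-3.139, 0.001, 1.403]
ft_force: [-0.0, 0.2, -0.7]
opening: 0.315
grip_force: 29.9
```

Request:
arm_command(
  targets=[
    [0,0,5,0,0.25],
    [0,0,10,0,0.25],
    [0,0,14,0,0.25],
    [0,0,17,0,0.25],
    [0,0,20,0,0.25],
  ],
)

```text
t: 14.0
eef_pos: [569.9, 185.8, 19.5]
tcp_rot: [3.14, -0.001, 1.405]
ft_force: [1.1, -1.8, 3.8]
opening: 0.308
grip_force: 30.0
```

Contact at 3.8 N; the holder is rotating flat in the grip. Continue gently.

Request:
arm_command(
  targets=[
    [0,0,2,0,0.25],
    [0,0,4,0,0.25],
    [0,0,6,0,0.25],
    [0,0,8,0,0.25],
    [0,0,8,0,0.25],
  ],
)

```text
t: 14.5
eef_pos: [569.3, 185.8, 10.4]
tcp_rot: [-3.141, -0.0, 1.405]
ft_force: [0.4, -2.2, 1.9]
opening: 0.312
grip_force: 30.0
```

Request:
arm_command(
  targets=[
    [0,0,1,0,0.25],
    [0,0,2,0,0.25],
    [0,0,3,0,0.25],
    [0,0,3,0,0.25],
  ],
)

```text
t: 14.9
eef_pos: [569.3, 185.8, 7.6]
tcp_rot: [-3.142, -0.0, 1.405]
ft_force: [-0.1, -2.9, 3.3]
opening: 0.314
grip_force: 30.0
```

Request:
arm_command(
  targets=[
    [0,0,1,0,0.25],
    [0,0,2,0,0.25],
    [0,0,2,0,0.25],
  ],
)

```text
t: 15.2
eef_pos: [569.3, 185.8, 6.3]
tcp_rot: [3.141, -0.0, 1.405]
ft_force: [-2.2, -2.6, 10.2]
opening: 0.313
grip_force: 30.0
```

Request:
arm_command(
  targets=[
    [0,0,0,0,0.34],
    [0,0,0,0,0.38],
    [0,0,0,0,0.45],
    [0,0,0,0,0.6],
    [0,0,0,0,0.6],
  ],
)

```text
t: 15.7
eef_pos: [569.2, 185.8, 5.6]
tcp_rot: [-3.141, -0.0, 1.405]
ft_force: [-0.2, 0.5, -0.7]
opening: 0.557
grip_force: 0.0
```

Request:
arm_command(
  targets=[
    [0,0,-15,0,0.6],
    [0,0,-45,0,0.6],
    [0,0,-90,0,0.6],
    [0,0,-130,0,0.6],
    [0,0,-170,0,0.6],
  ],
)

```text
t: 16.2
eef_pos: [569.0, 185.7, 178.7]
tcp_rot: [3.141, -0.0, 1.405]
ft_force: [0.3, 0.7, -0.7]
opening: 0.598
grip_force: 0.0
```

Request:
arm_command(
  targets=[
    [0,0,-30,0,0.6],
    [-40,0,-50,0,0.6],
    [-60,0,-50,0,0.6],
    [-60,0,-50,0,0.6],
  ],
)

```text
t: 16.6
eef_pos: [559.1, 124.8, 227.7]
tcp_rot: [3.14, -0.0, 1.403]
ft_force: [0.2, 0.9, 0.1]
opening: 0.598
grip_force: 0.0
```

```bash
python3 - <<'E'
from h import *
s=env.state();print(s['t'],s['eef_pos'],s['tcp_rot'],s['ft_force'])
W=cam("wrist","pics/w9.png");T=cam("top","pics/t9.png")
hsv=cv2.cvtColor(W['frame'],cv2.COLOR_RGB2HSV);m=cv2.inRange(hsv,(15,70,90),(35,255,255));
m=cv2.morphologyEx(m,cv2.MORPH_CLOSE,np.ones((9,9),np.uint8))
for c in cv2.findContours(m,0,2)[0]:
    if cv2.contourArea(c)<300: continue
    R=cv2.minAreaRect(c);b=cv2.boxPoints(R);Q=np.array([onz(W,p,17) for p in b])
    print(np.round(R[0]),np.round(R[1]),R[2],Q.mean(0).round(),[np.linalg.norm(Q[i]-Q[i-1]).round(1) for i in range(4)])
    print(np.round(Q[:,:2]).tolist())
E
```

```text
16.6 [559.07367742 124.79761227 227.65795951] [ 3.13954575e+00 -3.69641566e-04  1.40277500e+00] [0.20238122 0.86518813 0.05591669]
[446. 336.] [  6. 107.] 90.0 [ 750. -117.   17.] [np.float64(9.3), np.float64(144.3), np.float64(9.4), np.float64(145.1)]
[[679.0, -101.0], [821.0, -125.0], [821.0, -134.0], [678.0, -110.0]]
[391. 292.] [57. 20.] 86.42366790771484 [681. -41.  17.] [np.float64(83.3), np.float64(25.0), np.float64(83.3), np.float64(26.2)]
[[670.0, 2.0], [694.0, -0.0], [693.0, -84.0], [667.0, -81.0]]
[164. 292.] [20. 58.] 3.468228816986084 [390.   9.  17.] [np.float64(26.0), np.float64(83.2), np.float64(24.8), np.float64(83.2)]
[[365.0, -28.0], [391.0, 51.0], [415.0, 46.0], [390.0, -34.0]]
[ 93. 143.] [149.  12.] 73.1416015625 [358. 204.  17.] [np.float64(164.4), np.float64(13.9), np.float64(163.8), np.float64(15.5)]
[[351.0, 285.0], [365.0, 287.0], [365.0, 123.0], [350.0, 121.0]]
[116. 138.] [149.  13.] 67.83365631103516 [386. 206.  17.] [np.float64(161.6), np.float64(14.9), np.float64(160.9), np.float64(16.6)]
[[369.0, 285.0], [384.0, 287.0], [403.0, 127.0], [387.0, 124.0]]
```

```bash
python3 - <<'E'
from h import *
W=cam("wrist");M=np.linalg.inv(np.array(W['world_from_camera']))
def px(P):
    c=M@np.r_[P,1];return (c[0]/c[2]*W['f']+W['cx'],c[1]/c[2]*W['f']+W['cy'])
print("expect",px((569,186,16)))
hsv=cv2.cvtColor(W['frame'],cv2.COLOR_RGB2HSV);m=cv2.inRange(hsv,(12,35,40),(40,255,255));q=np.zeros_like(m)
u,v=map(int,px((569,186,16)));q[max(v-130,0):min(v+130,275),u-45:u+45]=m[max(v-130,0):min(v+130,275),u-45:u+45]
q=cv2.morphologyEx(q,cv2.MORPH_CLOSE,np.ones((11,11),np.uint8))
c=max(cv2.findContours(q,0,2)[0],key=cv2.contourArea);R=cv2.minAreaRect(c);b=cv2.boxPoints(R)
Q=np.array([onz(W,p,16) for p in b]);print(R,Q.mean(0).round(),[np.linalg.norm(Q[i]-Q[i-1]).round(1) for i in range(4)]);print(np.round(Q[:,:2]).tolist())
E
```

```text
expect (np.float64(277.32747894473204), np.float64(133.00000831132394))
((277.5, 127.5), (151.0, 27.0), 90.0) [569. 187.  16.] [np.float64(167.6), np.float64(29.1), np.float64(167.6), np.float64(32.6)]
[[569.0, 272.0], [598.0, 268.0], [572.0, 102.0], [539.0, 107.0]]
```

```bash
python3 -c "
from cell import env
print(env.job_done())"
```

```text
the job is handed in; nothing more can be done
None
```

The job is handed in with no verdict returned: the cover was last seen lying right back, and the wrist camera shows the holder lying in the tray within 1–2 mm of where I aimed it, about 10 mm past the tray's centre; it should be face up, since it was never turned over.

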